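# Check that the rice cooker lids have caught

### The job

Of the two display rice cookers under the security bar, one lid is down but has not caught. Find it with a gentle tug up on the lid handles: the lid that comes up is the one; press that lid down until it catches, then tug it again and hold the pull for a moment to check that it stays shut. Never pull so hard that a caught lid springs open, and leave both lids fully shut and the other goods where they are.

Things in the scene. Friction and masses are not known exactly. Their poses are not given: they have to be found in the camera images.
- lid_a (a joint): Lid hinge, rad, grows as the lid rises, at most 0.30. 0.000 to 0.006 shut and caught; a lid down but not caught rests on its catch at about 0.051 (front edge 11 mm up). Lid 0.45 kg, falls by itself; about 2 N at the handle lifts a lid that is not caught, about 10 N down at the handle snaps it past the catch onto its stop at 0.
- lid_a_handle (a point): Grip point of the lid handle, an aluminium tongue 34 mm wide (lid's y), 14 mm thick, standing 48 mm out of the lid's top front edge, leaning 30 degrees from vertical to the front. The point is on its middle line, 16 mm from its end. Pinch across the 34 mm, fingers pointing down and 25 to 40 degrees forward, into the lid. Axes are the lid's: x to the cooker's back, y to its left, z up.
- cooker_a: Rice cooker, fixed: black rounded box 220 mm deep (x), 200 mm wide (y), 130 mm high, with a black lid 220 x 200 x 35 mm on top, hinged at the back. Origin under its middle at its feet; x to its back, y to its left; its front (control panel, handle) is -x. The hinge line is parallel to y, 110 mm behind and 130 mm above the origin. The two cookers are alike.
- catch_a: Spring catch under that lid's front edge: a steel roller of 6 mm, hidden inside, that slides back when the lid is pressed down past it. A caught lid has about 1 mm of play at the front edge, then holds against the roller until pulled up with about 13 N at the handle, when it springs open; 5 to 8 N is a fair tug.
- lid_b (a joint): Lid hinge, rad, grows as the lid rises, at most 0.30. 0.000 to 0.006 shut and caught; a lid down but not caught rests on its catch at about 0.051 (front edge 11 mm up). Lid 0.45 kg, falls by itself; about 2 N at the handle lifts a lid that is not caught, about 10 N down at the handle snaps it past the catch onto its stop at 0.
- lid_b_handle (a point): Grip point of the lid handle, an aluminium tongue 34 mm wide (lid's y), 14 mm thick, standing 48 mm out of the lid's top front edge, leaning 30 degrees from vertical to the front. The point is on its middle line, 16 mm from its end. Pinch across the 34 mm, fingers pointing down and 25 to 40 degrees forward, into the lid. Axes are the lid's: x to the cooker's back, y to its left, z up.
- cooker_b: Rice cooker, fixed: black rounded box 220 mm deep (x), 200 mm wide (y), 130 mm high, with a black lid 220 x 200 x 35 mm on top, hinged at the back. Origin under its middle at its feet; x to its back, y to its left; its front (control panel, handle) is -x. The hinge line is parallel to y, 110 mm behind and 130 mm above the origin. The two cookers are alike.
- catch_b: Spring catch under that lid's front edge: a steel roller of 6 mm, hidden inside, that slides back when the lid is pressed down past it. A caught lid has about 1 mm of play at the front edge, then holds against the roller until pulled up with about 13 N at the handle, when it springs open; 5 to 8 N is a fair tug.
- stand: White display board 340 x 600 x 15 mm, fixed on the table, the cookers side by side on it; origin under its middle, x to the back, y to the left.
- bar_mid (a point): Middle of the axis of the steel security bar: 16 mm diameter, along the stand's y, 305 mm above the table, on 18 mm posts 285 mm either side. It runs above the lid handles and about 30 mm behind their grip points, so a gripper coming straight down on a handle hits it: come from the front, tool tilted 25 to 40 degrees.
- shower: Black hand shower lying on the table, bystander: head 84 mm across, 22 mm high, handle 125 mm to its -x. Origin under the middle of the head.
- spoon_box: Grey open box of spoons, bystander, 160 x 220 x 35 mm, origin under its middle.
- carton: Small closed carton, bystander, 90 x 120 x 70 mm, origin under its middle.

How it is judged:
By the outcome, as a careful person would: the job done as asked, in the order asked, and still so for the second after the job is handed in, with the robot touching nothing.
It also fails if it takes over 69 s, if anything falls off the work surface, if the arm or the gripper's body presses on something with over 40 N, if the wrist force passes 120 N, or if a joint passes its speed limit or range.

### The arm

A 6-joint arm with a two-finger parallel gripper is mounted at the origin on the work surface. World frame = base frame: x ahead of the robot, y to its left, z up, the work surface at z = 0. Lengths are in m, angles in rad, forces in N, time in s.
With the tool pointing down it reaches from about 0.425 to 0.95 m from the base axis. Payload 3.5 kg.
Tool frame: the origin (TCP) lies on the centre line of the jaws, within the pads' length; the fingertips stand 17 mm ahead of it and the grasp point (between the pads) lies 2 mm behind it; z points along the fingers, y is the line along which they close (so a half turn about z gives the same grasp; the last joint's range is limited). The gripper opens to 85 mm and grips with 20 to 120 N. Pads are 22 mm wide; open, the fingers measure 114 mm over their backs; the gripper's body (76 mm by 85 mm) begins 54 mm behind the grasp point. The pads swing forward as they close: fully open they stand 13 mm farther back than shut.
Start: joints at [-1.263, 0.286, 1.577, -0, 1.279, -0.15], TCP at [0.298, -0.605, 0.248] pointing down, gripper open.
Joint ranges: [-2.77, 2.77], [-0.9, 2.22], [0.21, 2.48], [-1.53, 4.67], [0.24, 2.81], [-2.84, 2.84]. Speed limits (rad/s): [2.79, 2.79, 3.14, 3.14, 3.14, 3.14].

### API

Orientations are given as a unit quaternion [x, y, z, w].
In Python, from plant import ctrl gives the robot as it stands. The module is installed in compiled form; this text tells all that it offers.
- The arm moves only by the tool drive_tool, never from a script. Its argument "moves" is a list of rows, each a list of 3 entries, a list of its own where there are three numbers: the turn, a rotation vector about the tool's x, y, z in rad, then the shift along the tool's x, y, z in m, then the finger opening in m, from 0 to 0.0854. A call has 1 to 5 rows; each row shifts and turns the commanded pose from where the row before left it, along the tool's axes as they then stand; what a row does not reach is not made up. A row lasts 1/8 s, in which the tool goes at most 62.5 mm and 10.7 degrees, less where a joint would pass 70% of its speed; a pose out of reach is approached as far as the arm can. A call with a gripper value outside its range is refused whole. The fingers move at their own pace and stop on an object; "grip_force" is the grip in N (left out, the last holds). Time passes only in rows, so rows that do not move let the fingers close. It gives the time, the measured TCP pose, the force, the opening and the grip force at its end, in the units of the state.
- ctrl.get_state(): the state, without advancing time (a new reading comes with each control period).
- ctrl.read_camera(name): name is "side" or "top"; returns a dict with "image" (480x640x3 uint8, red, green, blue), "fx", "fy", "cx", "cy" (pixels), "dist" ([k1, k2, p1, p2, k3] as OpenCV has them; the pictures are not rectified), "R" (3x3) and "t" (3): a world point X has camera coordinates R X + t. Camera axes: x right, y down, z forward; pixel columns grow to the right and rows downward; lengths in m; the calibration is good to about 2 mm. A picture is of the moment at which its call begins. There is no depth.
- ctrl.sign_off(): hands the job in; it is judged then, once.
The state is a dict: "time": time; "qpos": joint angles; "dq": joint speeds; "joint_efforts": joint torques, N m; "eef_pos": TCP position; "tcp_rot": TCP orientation; "contact_force": force on the tool from outside, world axes, zero at the start; "wrist_torque": the same for the moment, N m; "opening": opening from 0.0 (shut) to 1.0 (fully open); "finger_force": force on a finger pad.
Only numpy, scipy, OpenCV 4.12 (cv2) and the standard library are available. Lean on these libraries where they do the work, as an engineer would, in place of code of your own. Each camera call takes 0.05 s, during which the arm holds its last target. There are 200 camera calls.

## Working session

There is one attempt and no reset: what is moved stays moved. The work goes in short steps, Python scripts to look and compute and a tool call to move; the robot and the scene stay as the last step left them, time stands still between calls to the robot, and variables do not carry over. Pictures are saved under pics/ and viewed, at most 10 in all, crops included, and the job is handed in when it is done.

Besides the shell and the picture viewer there is one more tool, called after "Emit:" as name(argument=value, ...), one argument or row to a line, values as JSON. drive_tool: Moves the arm, as the interface text tells. Its arguments: {"type":"object","properties":{"moves":{"type":"array","items":{"type":"array"}},"grip_force":{"type":"number"}},"required":["moves"]}

```bash
mkdir -p pics; python3 - <<'E'
from plant import ctrl
import cv2
s=ctrl.get_state()
for k,v in s.items(): print(k,v)
for n in("side","top"):
    c=ctrl.read_camera(n); cv2.imwrite(f"pics/{n}0.png",c["image"][:,:,::-1])
    print(n,{k:c[k] for k in c if k!="image"})
E
```

```text
time 0.0
qpos [-1.26297992e+00  2.87171588e-01  1.57816523e+00 -2.52996265e-05
  1.27858265e+00 -1.50032742e-01]
dq [-1.47032471e-03 -6.94999069e-04  1.34131965e-03  3.37601956e-05
 -2.09210415e-04 -6.86087338e-04]
joint_efforts [ 1.39141216e-04 -4.05980766e+01 -2.92626286e+01 -1.50518845e-04
  5.89416522e-03  8.02524660e-07]
eef_pos [ 0.29817826 -0.60489045  0.24694954]
tcp_rot [ 9.73909515e-01  2.26933697e-01 -1.03759786e-04 -1.15883401e-03]
contact_force [ 0.62874141  0.30052299 -0.27608854]
wrist_torque [0.04386006 0.0245548  0.03298626]
finger_force 0.0
opening 1.0018593609276676
side {'fx': 517.6548810889403, 'fy': 517.6548810889403, 'cx': 317.1299164368288, 'cy': 238.89322945420784, 'dist': array([0.00597718, 0.        , 0.        , 0.        , 0.        ]), 'R': array([[-0.52871051, -0.84879215,  0.00413439],
       [-0.8117404 ,  0.50419548, -0.29472775],
       [ 0.24807806, -0.15918171, -0.95557232]]), 't': array([0.28493093, 0.46398445, 1.71536059])}
top {'fx': 568.115648882052, 'fy': 568.115648882052, 'cx': 312.6696312574735, 'cy': 237.4265487305748, 'dist': array([-0.0911782,  0.       ,  0.       ,  0.       ,  0.       ]), 'R': array([[-0.00887173, -0.99992182,  0.00881204],
       [-0.99423424,  0.00787883, -0.10694021],
       [ 0.10686242, -0.00970998, -0.9942264 ]]), 't': array([5.49211707e-04, 5.24109515e-01, 1.66787050e+00])}
```

View pics/side0.png

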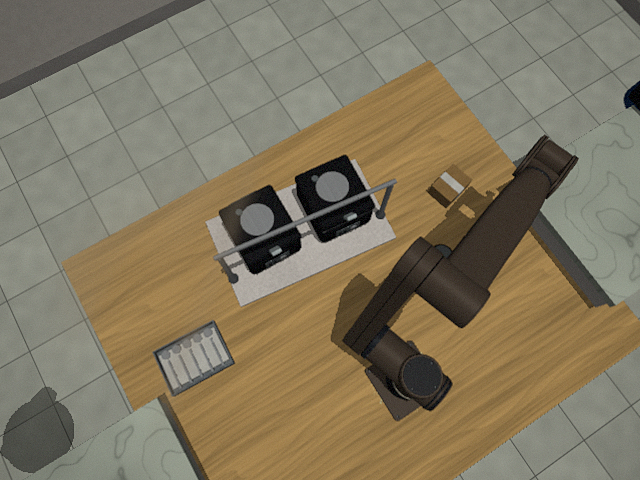

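View pics/top0.png

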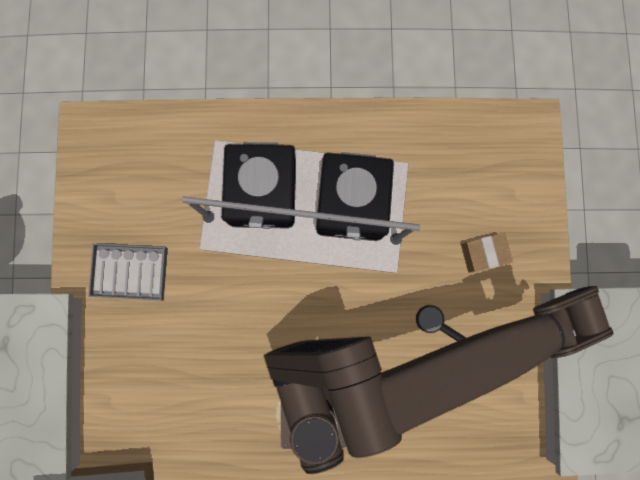

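The top view shows the stand with its corners at about (217,141), (407,163), (397,271) and (201,249). The handles are at about (256,221) and (353,234), just in front of the bar. In the side view the handles are near (277,252) and (350,217). Next I'll enlarge that region.

```bash
cat > h.py <<'E'
import numpy as np, cv2
from plant import ctrl
def K(c): return np.array([[c["fx"],0,c["cx"]],[0,c["fy"],c["cy"]],[0,0,1]])
def ray(c,uv):
    p=cv2.undistortPoints(np.float64([[uv]]),K(c),c["dist"])[0,0]
    return -c["R"].T@c["t"], c["R"].T@np.array([*p,1])
def onz(c,uv,z):
    o,d=ray(c,uv); return o+d*(z-o[2])/d[2]
def tri(c1,u1,c2,u2):
    A=[];b=[]
    for c,u in((c1,u1),(c2,u2)):
        o,d=ray(c,u); d/=np.linalg.norm(d); P=np.eye(3)-np.outer(d,d); A.append(P); b.append(P@o)
    A=np.vstack(A); b=np.hstack(b); x,r,*_=np.linalg.lstsq(A,b,rcond=None); return x,np.sqrt(r)
def proj(c,X):
    return cv2.projectPoints(np.float64(X).reshape(-1,1,3),cv2.Rodrigues(c["R"])[0],c["t"],K(c),c["dist"])[0][:,0]
E
python3 - <<'E'
from h import *
t=ctrl.read_camera("top"); 
for uv in((217,141),(407,163),(397,271),(201,249)): print(onz(t,uv,.015))
a=t["image"][130:280,180:430]; a=cv2.resize(a,None,fx=3.2,fy=3.2,interpolation=cv2.INTER_CUBIC)
s=ctrl.read_camera("side")["image"][145:295,200:400]; s=cv2.resize(s,None,fx=4,fy=4,interpolation=cv2.INTER_CUBIC)
g=lambda x:(255*(x/255.)**.5).astype('uint8')[:,:,::-1]
cv2.imwrite("pics/t1.png",g(a)); cv2.imwrite("pics/s1.png",g(s))
E
```

```text
[0.82616595 0.28767641 0.015     ]
[ 0.75292139 -0.29550609  0.015     ]
[ 0.42218974 -0.25610483  0.015     ]
[0.49315979 0.33216909 0.015     ]
```

View pics/t1.png

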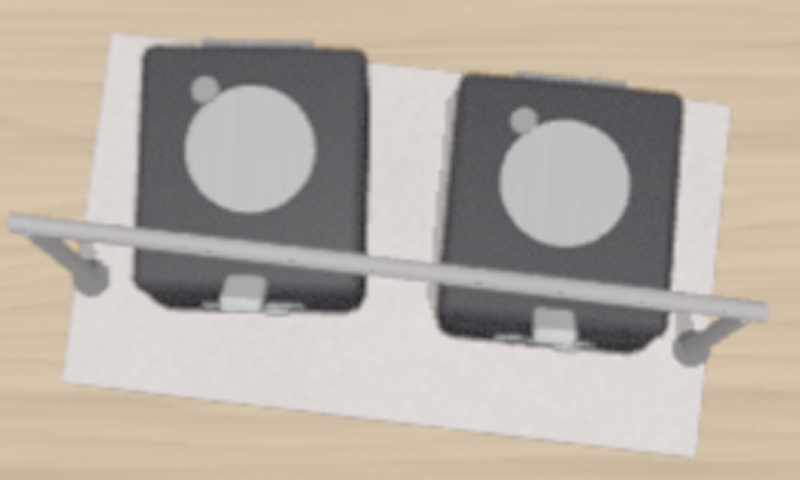

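View pics/s1.png

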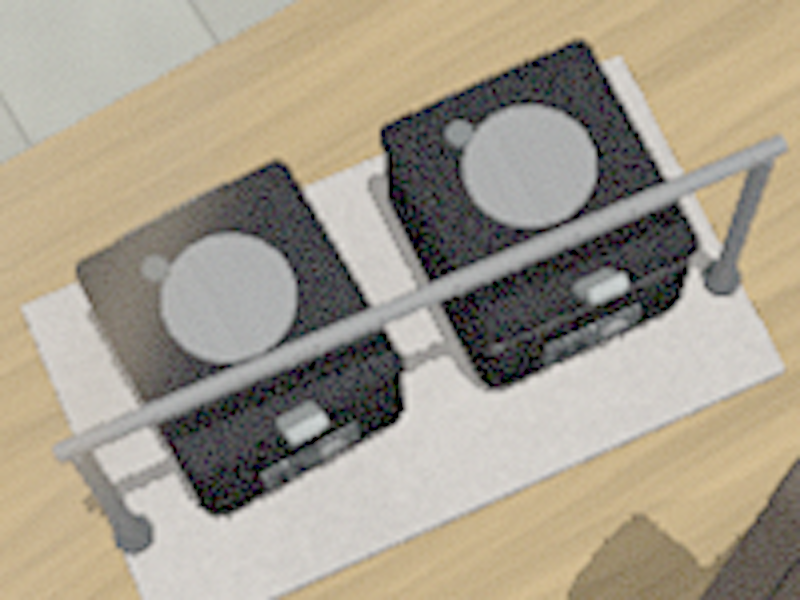

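The crops show both handles clear in front of the bar. In the top crop the tongues are at x 222–265, y 277–311 and x 533–577, y 309–345. In the side crop they are centred at about (303,423) and (603,288). Next I'll triangulate the tongues, the discs and the bar.

```bash
python3 - <<'E'
from h import *
np.set_printoptions(precision=4,suppress=True)
t=ctrl.read_camera("top"); s=ctrl.read_camera("side")
T=lambda x,y:(180+(x+.5)/3.2-.5,130+(y+.5)/3.2-.5); S=lambda x,y:(200+(x+.5)/4-.5,145+(y+.5)/4-.5)
for n,a,b in(("L",(244,294),(303,423)),("R",(555,327),(603,288)),("discL",(250,149),(229,298)),("discR",(564,183),(530,166)),("bar+",(10,222),(62,452)),("bar-",(767,312),(782,146))):
    print(n,*tri(t,T(*a),s,S(*b)))
# blob by threshold
for n,c,F,boxes in(("t",t,T,((205,265,285,320),(515,298,600,352))),("s",s,S,((265,390,340,452),(565,258,640,312)))):
    for b in boxes:
        x0,y0=F(*b[:2]); x1,y1=F(*b[2:]); x0,y0,x1,y1=map(round,(x0,y0,x1,y1))
        g=c["image"][y0:y1,x0:x1].mean(2); print(n,x0,y0); print(g.astype(int))
# lid edges at z=.18
for n,ps in (("L",((142,60),(135,280),(367,65),(365,290))),("R",((461,90),(439,320),(682,105),(668,325)))):
    q=[onz(t,T(*p),.175)[:2] for p in ps]
    for i in(0,2):
        d=q[i]-q[i+1]; print(n,np.degrees(np.arctan2(d[1],d[0])),q[i],q[i+1])
print("topcam",ray(t,(320,240))[0],"sidecam",ray(s,(320,240))[0])
E
```

```text
L [0.5505 0.1505 0.1923] [0.0007]
R [ 0.5191 -0.1118  0.1985] [0.0017]
discL [0.6782 0.1468 0.1776] [0.0012]
discR [ 0.6452 -0.1228  0.1831] [0.0015]
bar+ [0.5908 0.3219 0.3151] [0.0029]
bar- [ 0.5205 -0.2736  0.2846] [0.0004]
t 244 212
[[ 40  40  41  41  40  41  41  40  42  42  43  42  45  45  46  52  54  55
   57  60  64  73  80  85  97]
 [ 40  41  42  41  41  41  41  41  41  41  41  42  41  42  43  41  42  42
   43  43  44  46  47  48  52]
 [ 41  41  39  43  42  42  42  42  42  42  42  42  42  42  41  43  42  43
   44  41  42  44  43  44  46]
 [ 41  41  41  42  40  41  42  48  53  56  54  54  55  56  55  52  51  47
   44  45  44  43  43  44  44]
 [ 42  42  40  41  42  41  48  76  91  95  96  95  96  96  96  87  84  74
   55  46  44  43  44  44  44]
 [ 40  38  37  39  39  43  66  99 110 111 112 113 112 113 113 111 111 106
   85  55  44  44  44  43  43]
 [ 32  32  33  30  33  41  80 106 113 113 114 114 115 115 115 115 115 110
   95  58  37  35  39  39  37]
 [ 26  29  25  25  29  43  92 110 114 113 113 114 115 114 116 116 115 110
   91  53  32  29  29  31  30]
 [ 23  21  20  22  24  
[... 4926 characters left out ...]
  26
    5]
 [ 15  18  39  53  63  72 114 159 162 154 152 134 106  84  64   4  14  10
   13]
 [ 13  18  23  31  45  54 102 151 152 132 105  70  37   0   2  12   4  11
    9]
 [ 26  23  13   1  17  33  66 105  97  71  34   3   3   7  15   4  14   2
    1]
 [  7  19  12  12  13  33  32  38  17   2   4   4   0  13   0   6  13  50
   58]
 [  7   4   1  27  26  24   1   8   5   6   0   5   8   0  26  62  57  54
   58]]
L -1.1766521900551696 [0.7592 0.2419] [0.5661 0.2458]
L -0.7764640065697668 [0.7529 0.0463] [0.5559 0.049 ]
R -5.982586232284412 [ 0.7302 -0.035 ] [ 0.5295 -0.014 ]
R -5.054687412080213 [ 0.7159 -0.2268] [ 0.5237 -0.2098]
topcam [0.3429 0.0126 1.7143] sidecam [0.1017 0.281  1.7747]
```

```bash
cat >> h.py <<'E'
from scipy.spatial.transform import Rotation as Ro
YAW={"L":np.radians(-1.2),"R":np.radians(-5.3)}
def toolR(n,tilt=32):
    a=YAW[n]; f=np.array([np.cos(a),np.sin(a),0]); t=np.radians(tilt)
    z=np.sin(t)*f+[0,0,-np.cos(t)]; y=-np.array([-np.sin(a),np.cos(a),0])
    return Ro.from_matrix(np.c_[np.cross(y,z),y,z])
def rel(P,R):
    s=ctrl.get_state(); C=Ro.from_quat(s["tcp_rot"])
    tw=(C.inv()*R).as_rotvec()
    print("turn",tw.round(4),"shift in present axes",C.inv().apply(np.array(P)-s["eef_pos"]).round(4),"in goal axes",R.inv().apply(np.array(P)-s["eef_pos"]).round(4))
def st():
    s=ctrl.get_state(); C=Ro.from_quat(s["tcp_rot"]); print("t",round(s["time"],2),"pos",s["eef_pos"].round(4),"F",s["contact_force"].round(2),"M",s["wrist_torque"].round(2),"open",round(s["opening"],3),"z",C.as_matrix()[:,2].round(3),"y",C.as_matrix()[:,1].round(3))
E
python3 - <<'E'
from h import *
np.set_printoptions(precision=4,suppress=True)
t=ctrl.read_camera("top"); s=ctrl.read_camera("side")
for n,a,b in(("L",(254.7,224.8),(276,251.6)),("R",(353.1,234.9),(351.8,216.8))):
    x,r=tri(t,a,s,b); print(n,x,r)
    f=np.array([np.cos(YAW[n]),np.sin(YAW[n]),0]); 
    for z in(.2216,.2326):
        e=onz(t,a,z); e2=onz(s,b,z); g=e+.016*(f*.5-[0,0,.866]); print("  z",z,"end top",e,"side",e2,"grip",g)
        pre=g-.11*toolR(n).as_matrix()[:,2]; print("pre",pre)
        rel(pre,toolR(n))
st()
E
```

```text
L [0.5394 0.1522 0.2139] [0.0003]
  z 0.2216 end top [0.5382 0.1513 0.2216] side [0.5374 0.153  0.2216] grip [0.5462 0.1511 0.2077]
pre [0.4879 0.1524 0.301 ]
turn [-0.134   0.5477  0.466 ] shift in present axes [ 0.5049 -0.596  -0.0527] in goal axes [ 0.1753 -0.7615  0.0471]
  z 0.2326 end top [0.5367 0.1503 0.2326] side [0.5343 0.1539 0.2326] grip [0.5447 0.1501 0.2187]
pre [0.4864 0.1513 0.312 ]
turn [-0.134   0.5477  0.466 ] shift in present axes [ 0.5032 -0.5957 -0.0637] in goal axes [ 0.1799 -0.7605  0.0371]
R [ 0.5083 -0.109   0.2261] [0.0006]
  z 0.2216 end top [ 0.5092 -0.109   0.2216] side [ 0.5092 -0.1104  0.2216] grip [ 0.5171 -0.1098  0.2077]
pre [ 0.4591 -0.1044  0.301 ]
turn [-0.154   0.5442  0.5357] shift in present axes [ 0.3656 -0.3784 -0.0527] in goal axes [ 0.1246 -0.5137  0.0154]
  z 0.2326 end top [ 0.508  -0.1081  0.2326] side [ 0.5063 -0.1076  0.2326] grip [ 0.5159 -0.1089  0.2187]
pre [ 0.4579 -0.1035  0.312 ]
turn [-0.154   0.5442  0.5357] shift in present axes [ 0.3649 -0.3797 -0.0637] in goal axes [ 0.1293 -0.5145  0.0054]
t 0.4 pos [ 0.2983 -0.6054  0.2481] F [-0.61 -0.19 -0.74] M [-0.    0.02 -0.02] open 0.997 z [-0.  0. -1.] y [ 0.442 -0.897 -0.   ]
```

Emit:
drive_tool(
  moves=[
    [[0,0,0],[0.035,-0.039,-0.005],0.0854],
    [[0,0,0],[0.035,-0.039,-0.005],0.0854],
    [[0,0,0],[0.035,-0.039,-0.005],0.0854],
    [[0,0,0],[0.035,-0.039,-0.005],0.0854],
    [[0,0,0],[0.035,-0.039,-0.005],0.0854],
  ],
  grip_force=40,
)

```text
time: 1.02
eef_pos: [0.3694, -0.3516, 0.2737]
tcp_rot: [0.974, 0.227, 0.0, 0.0]
contact_force: [0.6, 0.3, 0.0]
opening: 1.004
finger_force: 0.0
```

Emit:
drive_tool(
  moves=[
    [[0,0,0],[0.035,-0.039,-0.005],0.0854],
    [[0,0,0],[0.035,-0.039,-0.005],0.0854],
    [[0,0,0],[0.035,-0.039,-0.005],0.0854],
    [[0,0,0],[0.035,-0.039,-0.005],0.0854],
    [[0,0,0],[0.035,-0.039,-0.005],0.0854],
  ],
)

```text
time: 1.65
eef_pos: [0.4401, -0.0993, 0.2989]
tcp_rot: [0.974, 0.227, 0.001, 0.0]
contact_force: [0.8, -0.1, 0.0]
opening: 0.999
finger_force: 0.0
```

Emit:
drive_tool(
  moves=[
    [[-0.031,0.109,0.107],[0,0,0],0.0854],
    [[-0.031,0.109,0.107],[0,0,0],0.0854],
    [[-0.031,0.109,0.107],[0,0,0],0.0854],
    [[-0.031,0.109,0.107],[0,0,0],0.0854],
    [[-0.031,0.109,0.107],[0,0,0],0.0854],
  ],
)

```text
time: 2.28
eef_pos: [0.4399, -0.1011, 0.2988]
tcp_rot: [0.959, -0.046, 0.278, 0.014]
contact_force: [-0.2, 0.4, -0.1]
opening: 1.0
finger_force: 0.0
```

```bash
python3 - <<'E'
from h import *
st(); R=toolR("R")
for z in (.2077,.2187):
  g=np.array([.516,-.1095,z]); rel(g-.11*R.as_matrix()[:,2],R); rel(g,R)
E
```

```text
t 2.27 pos [ 0.4399 -0.1011  0.2988] F [-0.21  0.38 -0.13] M [0.01 0.23 0.02] open 1.0 z [ 0.532 -0.052 -0.845] y [-0.096 -0.995  0.001]
turn [ 0.0023 -0.0055 -0.0025] shift in present axes [0.0166 0.0013 0.008 ] in goal axes [0.0166 0.0013 0.0079]
turn [ 0.0023 -0.0055 -0.0025] shift in present axes [0.016 0.001 0.118] in goal axes [0.0166 0.0013 0.1179]
turn [ 0.0023 -0.0055 -0.0025] shift in present axes [ 0.0225  0.0013 -0.0013] in goal axes [ 0.0225  0.0013 -0.0015]
turn [ 0.0023 -0.0055 -0.0025] shift in present axes [0.0219 0.001  0.1087] in goal axes [0.0225 0.0013 0.1085]
```

Emit:
drive_tool(
  moves=[
    [[0,0,0],[0.021,0.001,0.0],0.07],
    [[0,0,0],[0,0,0.03],0.07],
    [[0,0,0],[0,0,0.03],0.07],
    [[0,0,0],[0,0,0],0.07],
  ],
)

```text
time: 2.78
eef_pos: [0.4885, -0.1058, 0.256]
tcp_rot: [0.961, -0.044, 0.273, 0.012]
contact_force: [-0.4, 0.4, 0.0]
opening: 0.819
finger_force: 0.0
```

```bash
python3 - <<'E'
from h import *
st()
t=ctrl.read_camera("top"); s=ctrl.read_camera("side")
g=lambda x:(255*(x/255.)**.5).astype('uint8')[:,:,::-1]
a=cv2.resize(t["image"][170:270,300:400],None,fx=4,fy=4,interpolation=cv2.INTER_CUBIC)
b=cv2.resize(s["image"][170:270,300:400],None,fx=4,fy=4,interpolation=cv2.INTER_CUBIC)
cv2.imwrite("pics/n1.png",g(np.hstack([a,b])))
E
```

```text
t 2.77 pos [ 0.4885 -0.1058  0.256 ] F [-0.4   0.41  0.01] M [ 0.07  0.25 -0.01] open 0.819 z [ 0.524 -0.047 -0.85 ] y [-0.091 -0.996 -0.001]
```

View pics/n1.png

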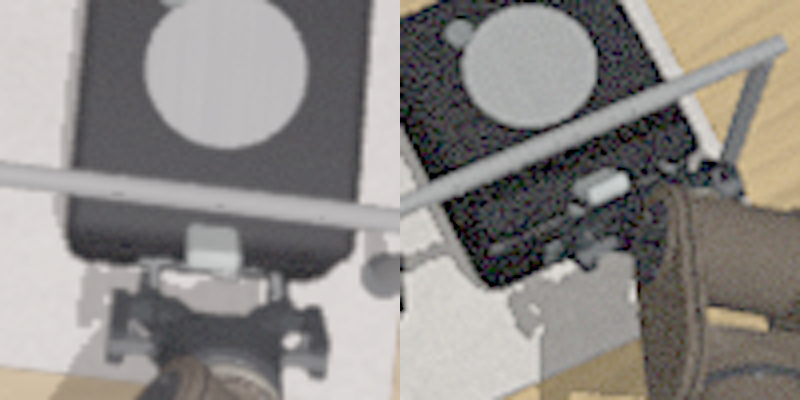

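The fingers stand either side of the tongue: in the left half of the picture they are at x≈150 and 278, with the tongue at 190–240, so it is centred. Next I go in and close.

Emit:
drive_tool(
  moves=[
    [[0,0,0],[0,0,0.02],0.07],
    [[0,0,0],[0,0,0.02],0.07],
    [[0,0,0],[0,0,0.005],0.07],
    [[0,0,0],[0,0,0],0.05],
    [[0,0,0],[0,0,0],0.05],
  ],
  grip_force=25,
)

```text
time: 3.5
eef_pos: [0.5133, -0.109, 0.2219]
tcp_rot: [0.96, -0.044, 0.277, 0.014]
contact_force: [0.0, -0.5, -0.3]
opening: 0.585
finger_force: 0.0
```

Emit:
drive_tool(
  moves=[
    [[0,0,0],[0,0,0],0.025],
    [[0,0,0],[0,0,0],0.025],
    [[0,0,0],[0,0,0],0.025],
    [[0,0,0],[0,0,0],0.025],
  ],
)

```text
time: 4.0
eef_pos: [0.513, -0.1089, 0.2211]
tcp_rot: [0.96, -0.044, 0.276, 0.013]
contact_force: [-6.2, 0.6, 4.6]
opening: 0.392
finger_force: 28.2
```

```bash
python3 - <<'E'
from h import *
st(); print(ctrl.get_state()["finger_force"])
E
```

```text
t 4.0 pos [ 0.513  -0.1089  0.2211] F [-6.23  0.57  4.6 ] M [-0.04  0.52 -0.22] open 0.392 z [ 0.529 -0.05  -0.847] y [-0.092 -0.996  0.002]
28.24634850025177
```

Emit:
drive_tool(
  moves=[
    [[0,0,0],[0,0,-0.0005],0.025],
    [[0,0,0],[0,0,0],0.025],
  ],
)

```text
time: 4.25
eef_pos: [0.513, -0.1089, 0.2212]
tcp_rot: [0.96, -0.044, 0.276, 0.014]
contact_force: [-1.2, 0.5, 1.1]
opening: 0.394
finger_force: 27.6
```

Emit:
drive_tool(
  moves=[
    [[0,0,0],[0,0,-0.0005],0.025],
    [[0,0,0],[0,0,0],0.025],
  ],
)

```text
time: 4.5
eef_pos: [0.5131, -0.1089, 0.2216]
tcp_rot: [0.96, -0.044, 0.277, 0.014]
contact_force: [5.2, -1.1, -2.0]
opening: 0.393
finger_force: 26.9
```

Emit:
drive_tool(
  moves=[
    [[0,-0.002,0],[0.0007,0,-0.0001],0.025],
    [[0,0,0],[0,0,0],0.025],
  ],
)

```text
time: 4.75
eef_pos: [0.5132, -0.1089, 0.2217]
tcp_rot: [0.96, -0.044, 0.275, 0.013]
contact_force: [3.2, -0.5, -1.3]
opening: 0.393
finger_force: 27.2
```

Emit:
drive_tool(
  moves=[
    [[0,-0.002,0],[0.0004,0,-0.0003],0.025],
    [[0,0,0],[0,0,0],0.025],
  ],
)

```text
time: 5.0
eef_pos: [0.5133, -0.1089, 0.2221]
tcp_rot: [0.961, -0.044, 0.274, 0.013]
contact_force: [4.9, -1.8, -2.8]
opening: 0.39
finger_force: 26.9
```

Emit:
drive_tool(
  moves=[
    [[0,-0.002,0],[0.0004,0,-0.0003],0.025],
    [[0,0,0],[0,0,0],0.025],
  ],
)

```text
time: 5.25
eef_pos: [0.5134, -0.1089, 0.2226]
tcp_rot: [0.961, -0.044, 0.273, 0.013]
contact_force: [4.8, -1.3, -4.3]
opening: 0.391
finger_force: 26.8
```

Emit:
drive_tool(
  moves=[
    [[0,-0.002,0],[0.0007,0,-0.0001],0.025],
    [[0,0,0],[0,0,0],0.025],
  ],
)

```text
time: 5.5
eef_pos: [0.5136, -0.1089, 0.2229]
tcp_rot: [0.961, -0.044, 0.271, 0.013]
contact_force: [0.3, -2.9, -1.9]
opening: 0.392
finger_force: 27.3
```

Emit:
drive_tool(
  moves=[
    [[0,-0.002,0],[0.0005,0,-0.0002],0.025],
    [[0,0,0],[0,0,0],0.025],
  ],
)

```text
time: 5.75
eef_pos: [0.5138, -0.1089, 0.2233]
tcp_rot: [0.962, -0.044, 0.27, 0.013]
contact_force: [-4.3, -3.4, 0.2]
opening: 0.394
finger_force: 27.7
```

Emit:
drive_tool(
  moves=[
    [[0,-0.002,0],[0.0005,0,-0.0002],0.025],
    [[0,0,0],[0,0,0],0.025],
  ],
)

```text
time: 6.0
eef_pos: [0.5139, -0.1089, 0.2237]
tcp_rot: [0.962, -0.044, 0.269, 0.013]
contact_force: [-5.9, -3.0, 0.5]
opening: 0.391
finger_force: 27.9
```

Emit:
drive_tool(
  moves=[
    [[0,-0.004,0],[0.0005,0,-0.0009],0.025],
    [[0,-0.004,0],[0.0007,0,-0.0007],0.025],
    [[0,0,0],[0,0,0],0.025],
  ],
)

```text
time: 6.38
eef_pos: [0.5147, -0.109, 0.226]
tcp_rot: [0.963, -0.044, 0.266, 0.013]
contact_force: [-3.6, -3.4, -0.5]
opening: 0.399
finger_force: 27.6
```

Emit:
drive_tool(
  moves=[
    [[0,-0.004,0],[0.0007,0,-0.0007],0.025],
    [[0,-0.004,0],[0.0007,0,-0.0007],0.025],
    [[0,0,0],[0,0,0],0.025],
  ],
)

```text
time: 6.75
eef_pos: [0.5154, -0.1091, 0.2281]
tcp_rot: [0.964, -0.044, 0.262, 0.013]
contact_force: [-1.2, -3.8, -1.4]
opening: 0.393
finger_force: 27.3
```

The right lid has come up about 6 mm on less than 2 N, so it is the one that has not caught. Now I press it down.

Emit:
drive_tool(
  moves=[
    [[0,0.006,0],[-0.001,0.0002,0.001],0.025],
    [[0,0.006,0],[-0.001,0,0.001],0.025],
    [[0,0.006,0],[-0.001,0,0.001],0.025],
    [[0,0.006,0],[-0.001,0,0.001],0.025],
    [[0,0,0],[0,0,0],0.025],
  ],
  grip_force=50,
)

```text
time: 7.38
eef_pos: [0.5133, -0.1089, 0.2221]
tcp_rot: [0.961, -0.044, 0.273, 0.013]
contact_force: [-7.1, -2.7, 1.5]
opening: 0.391
finger_force: 53.7
```

Emit:
drive_tool(
  moves=[
    [[0,0.004,0],[-0.0007,0,0.0007],0.025],
    [[0,0.004,0],[-0.0007,0,0.0007],0.025],
    [[0,0,0],[0,0,0],0.025],
  ],
)

```text
time: 7.75
eef_pos: [0.513, -0.1088, 0.2213]
tcp_rot: [0.96, -0.044, 0.277, 0.013]
contact_force: [-10.6, -2.3, 6.1]
opening: 0.387
finger_force: 54.4
```

Emit:
drive_tool(
  moves=[
    [[0,0.004,0],[-0.0007,0,0.0007],0.025],
    [[0,0.004,0],[-0.0007,0,0.0007],0.025],
    [[0,0,0],[0,0,0],0.025],
  ],
)

```text
time: 8.12
eef_pos: [0.5129, -0.1088, 0.2208]
tcp_rot: [0.958, -0.043, 0.282, 0.013]
contact_force: [-16.7, -0.3, 10.9]
opening: 0.386
finger_force: 55.4
```

Emit:
drive_tool(
  moves=[
    [[0,0.002,0],[-0.0013,0,0.0003],0.025],
    [[0,0,0],[-0.0003,0,0.0002],0.025],
    [[0,0,0],[0,0,0],0.025],
  ],
)

```text
time: 8.5
eef_pos: [0.5128, -0.1089, 0.2206]
tcp_rot: [0.958, -0.044, 0.284, 0.014]
contact_force: [-12.5, -0.2, 13.0]
opening: 0.384
finger_force: 55.1
```

Emit:
drive_tool(
  moves=[
    [[0,0.002,0],[-0.0007,0,0.0005],0.025],
    [[0,0,0],[0,0,0],0.025],
  ],
)

```text
time: 8.75
eef_pos: [0.5128, -0.1089, 0.2205]
tcp_rot: [0.957, -0.043, 0.286, 0.014]
contact_force: [-13.5, 1.3, 14.5]
opening: 0.394
finger_force: 55.4
```

Emit:
drive_tool(
  moves=[
    [[0,0.002,0],[-0.0007,0,0.0005],0.025],
    [[0,0,0],[0,0,0],0.025],
  ],
)

```text
time: 9.0
eef_pos: [0.5128, -0.1089, 0.2204]
tcp_rot: [0.957, -0.043, 0.287, 0.014]
contact_force: [-13.5, 1.5, 15.8]
opening: 0.39
finger_force: 55.7
```

Emit:
drive_tool(
  moves=[
    [[0,0,0],[-0.0008,0,0.0004],0.025],
    [[0,0,0],[0,0,0],0.025],
  ],
)

```text
time: 9.25
eef_pos: [0.5127, -0.1088, 0.2203]
tcp_rot: [0.957, -0.043, 0.288, 0.014]
contact_force: [-14.4, 1.4, 17.3]
opening: 0.39
finger_force: 55.7
```

Emit:
drive_tool(
  moves=[
    [[0,0,0],[-0.0008,0,0.0005],0.025],
    [[0,0,0],[0,0,0],0.025],
  ],
)

```text
time: 9.5
eef_pos: [0.5127, -0.1089, 0.2202]
tcp_rot: [0.956, -0.043, 0.288, 0.014]
contact_force: [-14.5, 2.3, 19.0]
opening: 0.389
finger_force: 55.9
```

```bash
python3 - <<'E'
from h import *
st()
E
```

```text
t 9.5 pos [ 0.5127 -0.1089  0.2202] F [-14.48   2.27  18.99] M [ 0.28  1.02 -0.01] open 0.389 z [ 0.55  -0.052 -0.833] y [-0.09  -0.996  0.002]
```

Emit:
drive_tool(
  moves=[
    [[0,0,0],[-0.0015,0,0.0003],0.025],
    [[0,0,0],[0,0,0],0.025],
  ],
)

```text
time: 9.75
eef_pos: [0.5127, -0.1089, 0.2201]
tcp_rot: [0.956, -0.044, 0.29, 0.014]
contact_force: [-7.8, 4.3, 17.6]
opening: 0.386
finger_force: 55.4
```

Emit:
drive_tool(
  moves=[
    [[0,0,0],[-0.0015,0,0.0003],0.025],
    [[0,0,0],[0,0,0],0.025],
  ],
)

```text
time: 10.0
eef_pos: [0.5126, -0.1089, 0.22]
tcp_rot: [0.955, -0.044, 0.292, 0.014]
contact_force: [-2.4, 3.7, 16.3]
opening: 0.39
finger_force: 54.9
```

Emit:
drive_tool(
  moves=[
    [[0,0,0],[-0.0015,0,0.0003],0.025],
    [[0,0,0],[0,0,0],0.025],
  ],
)

```text
time: 10.25
eef_pos: [0.5126, -0.109, 0.22]
tcp_rot: [0.955, -0.044, 0.293, 0.015]
contact_force: [4.1, 5.4, 15.6]
opening: 0.385
finger_force: 54.4
```

```bash
python3 - <<'E'
from h import *
st()
t=ctrl.read_camera("top"); s=ctrl.read_camera("side")
g=lambda x:(255*(x/255.)**.5).astype('uint8')[:,:,::-1]
a=cv2.resize(t["image"][170:270,300:400],None,fx=4,fy=4,interpolation=cv2.INTER_CUBIC)
b=cv2.resize(s["image"][170:270,300:400],None,fx=4,fy=4,interpolation=cv2.INTER_CUBIC)
cv2.imwrite("pics/n2.png",g(np.hstack([a,b])))
E
```

```text
t 10.25 pos [ 0.5126 -0.109   0.22  ] F [ 4.15  5.41 15.56] M [ 0.62 -0.97  0.42] open 0.385 z [ 0.559 -0.054 -0.827] y [-0.093 -0.996  0.002]
```

View pics/n2.png

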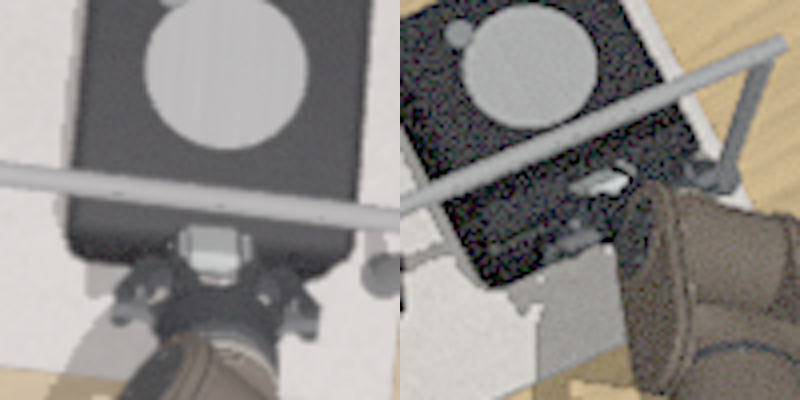

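The picture shows the pads on the tongue and well clear of the bar and posts. The lid has not snapped yet, so I press a bit harder.

Emit:
drive_tool(
  moves=[
    [[0,0,0],[-0.0012,0,0.0012],0.025],
    [[0,0,0],[0,0,0],0.025],
  ],
)

```text
time: 10.6
eef_pos: [0.511, -0.1088, 0.215]
tcp_rot: [0.955, -0.045, 0.292, 0.015]
contact_force: [13.4, 2.2, -3.3]
opening: 0.385
finger_force: 52.1
```

Emit:
drive_tool(
  moves=[
    [[0,0,0],[-0.0012,0,0.001],0.025],
    [[0,0,0],[0,0,0],0.025],
  ],
)

```text
time: 10.85
eef_pos: [0.5095, -0.1086, 0.211]
tcp_rot: [0.956, -0.045, 0.29, 0.014]
contact_force: [11.4, 1.3, -3.1]
opening: 0.39
finger_force: 51.9
```

Emit:
drive_tool(
  moves=[
    [[0,0,0],[-0.0012,0,0.001],0.025],
    [[0,0,0],[0,0,0],0.025],
  ],
)

```text
time: 11.1
eef_pos: [0.5091, -0.1086, 0.2098]
tcp_rot: [0.956, -0.045, 0.29, 0.014]
contact_force: [12.3, 1.4, -2.2]
opening: 0.39
finger_force: 52.2
```

Emit:
drive_tool(
  moves=[
    [[0,0,0],[0,0,0.0012],0.025],
    [[0,0,0],[0,0,0],0.025],
  ],
)

```text
time: 11.35
eef_pos: [0.5092, -0.1085, 0.2097]
tcp_rot: [0.956, -0.044, 0.289, 0.014]
contact_force: [-3.1, 2.9, 8.3]
opening: 0.389
finger_force: 54.2
```

Emit:
drive_tool(
  moves=[
    [[0,0,0],[-0.0005,0,0.001],0.025],
    [[0,0,0],[0,0,0],0.025],
  ],
)

```text
time: 11.6
eef_pos: [0.5093, -0.1085, 0.2096]
tcp_rot: [0.956, -0.044, 0.289, 0.014]
contact_force: [-10.4, 3.3, 15.5]
opening: 0.391
finger_force: 55.5
```

Emit:
drive_tool(
  moves=[
    [[0,0,0],[-0.0005,0,0.001],0.025],
    [[0,0,0],[0,0,0],0.025],
  ],
)

```text
time: 11.85
eef_pos: [0.5093, -0.1086, 0.2095]
tcp_rot: [0.956, -0.044, 0.289, 0.014]
contact_force: [-20.1, 5.1, 22.0]
opening: 0.389
finger_force: 56.8
```

Emit:
drive_tool(
  moves=[
    [[0,0,0],[0.0005,0,-0.001],0.025],
    [[0,0,0],[0.0005,0,-0.001],0.025],
    [[0,0,0],[0,0,-0.0004],0.025],
    [[0,0,0],[0,0,0],0.025],
  ],
)

```text
time: 12.35
eef_pos: [0.5092, -0.1086, 0.2097]
tcp_rot: [0.956, -0.045, 0.289, 0.014]
contact_force: [1.8, 2.4, 6.7]
opening: 0.387
finger_force: 53.6
```

Emit:
drive_tool(
  moves=[
    [[0,-0.002,0],[0.0005,0,-0.0002],0.025],
    [[0,0,0],[0,0,0],0.025],
  ],
)

```text
time: 12.6
eef_pos: [0.5092, -0.1086, 0.2097]
tcp_rot: [0.957, -0.044, 0.288, 0.014]
contact_force: [1.1, 3.6, 6.7]
opening: 0.388
finger_force: 53.7
```

Emit:
drive_tool(
  moves=[
    [[0,-0.002,0],[0.0005,0,-0.0002],0.025],
    [[0,0,0],[0,0,0],0.025],
  ],
)

```text
time: 12.85
eef_pos: [0.5092, -0.1085, 0.2097]
tcp_rot: [0.957, -0.044, 0.286, 0.014]
contact_force: [0.3, 1.5, 6.1]
opening: 0.386
finger_force: 53.7
```

Emit:
drive_tool(
  moves=[
    [[0,-0.002,0],[0.0008,0,-0.0006],0.025],
    [[0,0,0],[0,0,0],0.025],
  ],
)

```text
time: 13.1
eef_pos: [0.5091, -0.1086, 0.2097]
tcp_rot: [0.958, -0.044, 0.285, 0.014]
contact_force: [5.6, 2.4, 4.1]
opening: 0.388
finger_force: 53.2
```

Emit:
drive_tool(
  moves=[
    [[0,-0.002,0],[0.0008,0,-0.0006],0.025],
    [[0,0,0],[0,0,0],0.025],
  ],
)

```text
time: 13.35
eef_pos: [0.5091, -0.1086, 0.2097]
tcp_rot: [0.958, -0.045, 0.283, 0.014]
contact_force: [6.5, 2.2, 2.5]
opening: 0.386
finger_force: 52.9
```

Emit:
drive_tool(
  moves=[
    [[0,-0.002,0],[0.0008,0,-0.0006],0.025],
    [[0,0,0],[0,0,0],0.025],
  ],
)

```text
time: 13.6
eef_pos: [0.5091, -0.1085, 0.2097]
tcp_rot: [0.958, -0.045, 0.281, 0.014]
contact_force: [7.7, 1.3, -1.5]
opening: 0.389
finger_force: 52.3
```

Emit:
drive_tool(
  moves=[
    [[0,-0.002,0],[0.001,0,-0.0004],0.025],
    [[0,0,0],[0,0,0],0.025],
  ],
)

```text
time: 13.85
eef_pos: [0.509, -0.1085, 0.2098]
tcp_rot: [0.959, -0.045, 0.279, 0.013]
contact_force: [5.7, -0.3, -1.7]
opening: 0.387
finger_force: 52.6
```

Emit:
drive_tool(
  moves=[
    [[0,-0.002,0],[0.001,0,-0.0004],0.025],
    [[0,0,0],[0,0,0],0.025],
  ],
)

```text
time: 14.1
eef_pos: [0.5093, -0.1085, 0.2106]
tcp_rot: [0.96, -0.044, 0.278, 0.013]
contact_force: [4.7, -0.3, -1.1]
opening: 0.391
finger_force: 52.7
```

Emit:
drive_tool(
  moves=[
    [[0,-0.001,0],[0.0008,0,-0.0003],0.025],
    [[0,0,0],[0,0,0],0.025],
  ],
)

```text
time: 14.35
eef_pos: [0.5095, -0.1086, 0.2112]
tcp_rot: [0.96, -0.044, 0.277, 0.013]
contact_force: [2.5, -1.0, -2.0]
opening: 0.386
finger_force: 52.8
```

Emit:
drive_tool(
  moves=[
    [[0,0,0],[0.0008,0,-0.0003],0.025],
    [[0,0,0],[0,0,0],0.025],
  ],
)

```text
time: 14.6
eef_pos: [0.5096, -0.1086, 0.2114]
tcp_rot: [0.96, -0.044, 0.276, 0.013]
contact_force: [-2.1, -1.1, -0.9]
opening: 0.389
finger_force: 53.0
```

Emit:
drive_tool(
  moves=[
    [[0,0,0],[0.0008,0,-0.0003],0.025],
    [[0,0,0],[0,0,0],0.025],
  ],
)

```text
time: 14.85
eef_pos: [0.5097, -0.1085, 0.2117]
tcp_rot: [0.96, -0.044, 0.275, 0.013]
contact_force: [-5.8, -1.7, -1.2]
opening: 0.387
finger_force: 53.3
```

Emit:
drive_tool(
  moves=[
    [[0,0,0],[0,0,-0.0006],0.025],
    [[0,0,0],[0,0,0],0.025],
  ],
)

```text
time: 15.1
eef_pos: [0.5097, -0.1085, 0.212]
tcp_rot: [0.96, -0.044, 0.276, 0.013]
contact_force: [-0.3, -2.2, -7.4]
opening: 0.389
finger_force: 52.4
```

Emit:
drive_tool(
  moves=[
    [[0,0,0],[0.0004,0,-0.0004],0.025],
    [[0,0,0],[0,0,0],0.025],
  ],
)

```text
time: 15.35
eef_pos: [0.5099, -0.1085, 0.2126]
tcp_rot: [0.96, -0.044, 0.276, 0.013]
contact_force: [2.6, -2.4, -11.1]
opening: 0.389
finger_force: 51.8
```

Emit:
drive_tool(
  moves=[
    [[0,0,0],[0.0004,0,-0.0004],0.025],
    [[0,0,0],[0,0,0],0.025],
  ],
)

```text
time: 15.6
eef_pos: [0.51, -0.1085, 0.2129]
tcp_rot: [0.96, -0.044, 0.276, 0.013]
contact_force: [3.9, -4.5, -14.7]
opening: 0.388
finger_force: 51.4
```

Emit:
drive_tool(
  moves=[
    [[0,0,0],[-0.0004,0,0.0006],0.025],
  ],
)

```text
time: 15.72
eef_pos: [0.51, -0.1085, 0.2128]
tcp_rot: [0.96, -0.044, 0.276, 0.013]
contact_force: [-2.7, -3.5, -8.1]
opening: 0.388
finger_force: 52.4
```

Emit:
drive_tool(
  moves=[
    [[0,0,0],[-0.0003,0,0.0001],0.025],
    [[0,0,0],[0,0,0],0.025],
  ],
)

```text
time: 15.98
eef_pos: [0.51, -0.1085, 0.2129]
tcp_rot: [0.96, -0.044, 0.276, 0.013]
contact_force: [-1.0, -3.7, -11.9]
opening: 0.387
finger_force: 52.0
```

Emit:
drive_tool(
  moves=[
    [[0,0,0],[-0.0004,0,0.0004],0.025],
    [[0,0,0],[0,0,0],0.025],
  ],
)

```text
time: 16.23
eef_pos: [0.51, -0.1085, 0.2128]
tcp_rot: [0.96, -0.044, 0.277, 0.013]
contact_force: [-3.9, -2.9, -9.3]
opening: 0.381
finger_force: 52.4
```

Emit:
drive_tool(
  moves=[
    [[0,0,0],[-0.0003,0,0.0003],0.025],
    [[0,0,0],[0,0,0],0.025],
  ],
)

```text
time: 16.48
eef_pos: [0.51, -0.1085, 0.2127]
tcp_rot: [0.96, -0.044, 0.277, 0.013]
contact_force: [-4.8, -2.2, -8.4]
opening: 0.388
finger_force: 52.7
```

Emit:
drive_tool(
  moves=[
    [[0,0,0],[-0.0005,0,0.0003],0.025],
    [[0,0,0],[0,0,0],0.025],
  ],
)

```text
time: 16.73
eef_pos: [0.5099, -0.1085, 0.2126]
tcp_rot: [0.96, -0.044, 0.277, 0.013]
contact_force: [-5.2, -2.3, -6.7]
opening: 0.387
finger_force: 52.8
```

Emit:
drive_tool(
  moves=[
    [[0,0,0],[-0.0002,0,0],0.025],
    [[0,0,0],[0,0,0],0.025],
    [[0,0,0],[0,0,0],0.025],
    [[0,0,0],[0,0,0],0.025],
    [[0,0,0],[0,0,0],0.025],
  ],
)

```text
time: 17.35
eef_pos: [0.5099, -0.1085, 0.2126]
tcp_rot: [0.96, -0.044, 0.277, 0.013]
contact_force: [-5.0, -1.5, -7.2]
opening: 0.382
finger_force: 52.7
```

Emit:
drive_tool(
  moves=[
    [[0,0,0],[0,0,0],0.025],
    [[0,0,0],[0,0,0],0.025],
    [[0,0,0],[0,0,0],0.025],
    [[0,0,0],[0,0,0],0.025],
    [[0,0,0],[0,0,0],0.025],
  ],
)

```text
time: 17.98
eef_pos: [0.5099, -0.1086, 0.2126]
tcp_rot: [0.96, -0.044, 0.277, 0.013]
contact_force: [-5.3, -1.6, -7.3]
opening: 0.389
finger_force: 52.7
```

The lid held for over a second at about 8 N, so it has caught. I'll set it back on its stop, then let go.

Emit:
drive_tool(
  moves=[
    [[0,0.001,0],[-0.0007,0,0.0005],0.025],
    [[0,0.001,0],[-0.0007,0,0.0005],0.025],
    [[0,0.001,0],[-0.0007,0,0.0005],0.025],
    [[0,0,0],[0,0,0],0.025],
  ],
)

```text
time: 18.48
eef_pos: [0.5097, -0.1085, 0.2117]
tcp_rot: [0.959, -0.044, 0.28, 0.013]
contact_force: [-7.1, -1.6, -3.4]
opening: 0.388
finger_force: 53.3
```

Emit:
drive_tool(
  moves=[
    [[0,0.001,0],[-0.0006,0,0.0006],0.025],
    [[0,0.001,0],[-0.0006,0,0.0006],0.025],
    [[0,0,0],[0,0,0],0.025],
  ],
)

```text
time: 18.85
eef_pos: [0.5095, -0.1085, 0.2109]
tcp_rot: [0.959, -0.044, 0.281, 0.013]
contact_force: [-11.7, 0.3, 0.7]
opening: 0.39
finger_force: 54.1
```

Emit:
drive_tool(
  moves=[
    [[0,0.002,0],[-0.0015,0,0.0003],0.025],
    [[0,0.002,0],[-0.0008,0,0.0004],0.025],
    [[0,0,0],[0,0,0],0.025],
  ],
)

```text
time: 19.23
eef_pos: [0.509, -0.1086, 0.2097]
tcp_rot: [0.957, -0.044, 0.285, 0.014]
contact_force: [-1.0, 4.8, 4.2]
opening: 0.389
finger_force: 53.6
```

Emit:
drive_tool(
  moves=[
    [[0,0.002,0],[-0.0008,0,0.0004],0.025],
    [[0,0,0],[0,0,0],0.025],
  ],
)

```text
time: 19.48
eef_pos: [0.509, -0.1086, 0.2096]
tcp_rot: [0.957, -0.044, 0.286, 0.014]
contact_force: [-1.2, 6.0, 7.7]
opening: 0.385
finger_force: 54.1
```

Emit:
drive_tool(
  moves=[
    [[0,0,0],[0,0,0],0.045],
    [[0,0,0],[0,0,0],0.07],
    [[0,0,0],[0,0,0],0.07],
    [[0,0,0],[0,0,0],0.07],
  ],
)

```text
time: 19.98
eef_pos: [0.5065, -0.1085, 0.2052]
tcp_rot: [0.958, -0.044, 0.282, 0.014]
contact_force: [-0.7, 0.7, -0.3]
opening: 0.819
finger_force: 0.0
```

Emit:
drive_tool(
  moves=[
    [[0,0,0],[0,0,-0.02],0.07],
    [[0,0,0],[0,0,-0.03],0.07],
    [[0,0,0],[0,0,-0.04],0.07],
    [[0,0,0],[-0.04,0,-0.03],0.07],
    [[0,0,0],[-0.03,0.03,-0.03],0.07],
  ],
)

```text
time: 20.6
eef_pos: [0.3633, -0.1236, 0.2935]
tcp_rot: [0.958, -0.041, 0.283, 0.013]
contact_force: [0.1, -1.1, -0.4]
opening: 0.82
finger_force: 0.0
```

```bash
python3 - <<'E'
from h import *
st()
t=ctrl.read_camera("top"); s=ctrl.read_camera("side")
g=lambda x:(255*(x/255.)**.5).astype('uint8')[:,:,::-1]
a=cv2.resize(t["image"][170:270,300:400],None,fx=4,fy=4,interpolation=cv2.INTER_CUBIC)
b=cv2.resize(s["image"][170:270,300:400],None,fx=4,fy=4,interpolation=cv2.INTER_CUBIC)
cv2.imwrite("pics/n3.png",g(np.hstack([a,b])))
E
```

```text
t 20.6 pos [ 0.3633 -0.1236  0.2935] F [ 0.07 -1.12 -0.41] M [ 0.02  0.27 -0.01] open 0.82 z [ 0.541 -0.049 -0.84 ] y [-0.086 -0.996  0.002]
```

View pics/n3.png

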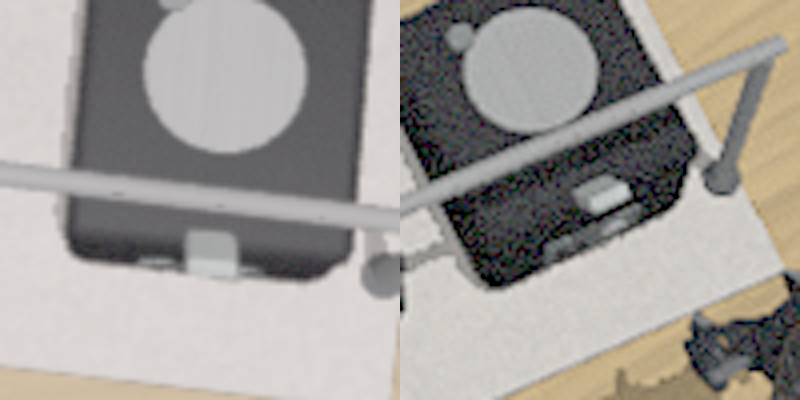

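The arm is clear, and the right tongue sits lower than before (side crop centre about (603,195), was about (603,186)). That fits a shut lid, so I hand it in.

```bash
python3 -c "
from plant import ctrl
print(ctrl.sign_off())"
```

```text
the job is handed in; nothing more can be done
None
```

The right-hand cooker's lid was the loose one: I pressed it down until it snapped shut, and it held a pull of about 8 N for over a second before I let go and handed in at 20.6 s; while building up that pull it briefly reached about 13 N (the springs-open level) but stayed shut, and I did not tug the left lid.

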